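# Fetch the measuring cup from behind the sanitiser tubs

## Robot

A 6-joint arm with a two-finger parallel gripper is mounted at the origin on the work surface. World frame = base frame: x ahead of the robot, y to its left, z up, the work surface at z = 0. Lengths are in m, angles in rad, forces in N, time in s.
With the tool pointing down it reaches from about 0.375 to 0.9 m from the base axis. Payload 3.1 kg.
Tool frame: the origin (TCP) lies between the finger pads; the fingertips stand 22 mm ahead of it and the grasp point (between the pads) lies 3 mm ahead of it; z points along the fingers, y is the line along which they close (so a half turn about z gives the same grasp; the last joint's range is limited). The gripper opens to 87 mm and grips with 3 to 60 N. Pads are 19 mm wide; open, the fingers measure 117 mm over their backs; the gripper's body (75 mm by 190 mm) begins 51 mm behind the grasp point.
Start: joints at [-1.349, 0.527, 1.433, -0, 1.181, -0.178], TCP at [0.243, -0.576, 0.245] pointing down, gripper open.
Joint ranges: [-3.08, 3.08], [-0.75, 2.2], [0.22, 2.44], [-1.43, 4.57], [0, 2.65], [-2.85, 2.85]. Speed limits (rad/s): [2.79, 2.79, 3.14, 3.14, 3.14, 3.14].

## Interface

Orientations are given as a unit quaternion [x, y, z, w].
In Python, from rig import robot gives the robot as it stands.
- The arm moves only by the tool move_arm, never from a script. Its argument "series" is text: rows parted by semicolons, each of 6 numbers parted by spaces: the shift along the tool's x, y, z in mm, then the turn, a rotation vector about the tool's x, y, z in degrees. In form: dx dy dz ax ay az; .... A call has 1 to 8 rows; each row is the pose to reach, as a shift and turn from the pose commanded when the call began, along the tool's axes at that moment; what a row does not reach only later rows make up. A row lasts 1/12 s, in which the tool goes at most 41.7 mm and 7.16 degrees, less where a joint would pass 70% of its speed; a pose out of reach is approached as far as the arm can. A call with a gripper value outside its range is refused whole. "jaw" is the opening, from 0 (shut) to 1 (fully open), set as the call begins (left out, the last holds). The fingers move at their own pace and stop on an object; "newtons" is the grip in N (left out, the last holds). Time passes only in rows, so rows that repeat a pose let the fingers close. It gives the time, the measured TCP pose, the force, the opening and the grip force at its end, in the units of the state.
- robot.get_obs(): the state, without advancing time (a new reading comes with each control period).
- robot.camera(name): name is "side" or "top"; returns a dict with "img" (420x560x3 uint8, red, green, blue), "mtx" (3x3 intrinsics, pixels), "world_to_cam" (4x4, takes a point from world to camera coordinates). Camera axes: x right, y down, z forward; pixel columns grow to the right and rows downward; lengths in m; the calibration is good to about 2 mm. A picture is of the moment at which its call begins. There is no depth.
- robot.hand_in(): hands the job in; it is judged then, once.
Trained networks look in a picture, given as the dict that the camera call returned (one of the last four; its "shot" number tells which), for a name from the list of things; names that differ only in an ending like _2 or _b are one class to them, and where a whole thing is asked for, a point or a joint stands for the part that bears it (a point fixed in the world has none). Each returns a list of dicts, best first, with "p" (0 to 1); they miss things now and then, are a little off and sometimes report something else, mostly with a low value. They report only what shows in the picture. A call takes as long as a camera call.
- robot.search_frame(picture, thing): "xyz" ([x, y, z] in m, in world coordinates, good to about 4 mm: the middle of the surface that is visible of it).
- robot.tip_of(picture, thing): "xyz" ([x, y, z] in m, in world coordinates, good to about 4 mm: a listed point, or the origin of a listed thing).
The state is a dict: "time": time; "q": joint angles; "joint_velocities": joint speeds; "joint_torque": joint torques, N m; "position": TCP position; "tool_rot": TCP orientation; "ft_force": force on the tool from outside, world axes, zero at the start; "moment": the same for the moment, N m; "grip_width": finger opening in m; "grip_force": force on a finger pad.
Only numpy, scipy, OpenCV 4.12 (cv2) and the standard library are available. Lean on these libraries where they do the work, as an engineer would, in place of code of your own. Each camera call takes 0.05 s, during which the arm holds its last target. There are 200 camera calls.

## Task

Clear all three tubs off their coasters onto the wooden side board, then fetch the steel measuring cup from behind and stand it in the middle of the scale's platform, and only then put each tub back in the middle of the coaster that matches its lid. Keep the tubs and the cup upright throughout, and leave the green cup where it is.

Things in the scene. Friction and masses are not known exactly. Their poses are not given: they have to be found in the camera images.
- tub_red_mid (a point): Tub of sanitiser tablets with a red lid and red band: white upright cylinder, 56 mm across and 95 mm tall (lid 58 mm across, top 17 mm), 0.18 to 0.35 kg, loose. The point is its centre, 47.5 mm above its underside; z points up out of the lid. At the start it stands on the red coaster.
- tub_blue_mid (a point): Tub of sanitiser tablets with a blue lid and blue band: white upright cylinder, 56 mm across and 95 mm tall (lid 58 mm across, top 17 mm), 0.18 to 0.35 kg, loose. The point is its centre, 47.5 mm above its underside; z points up out of the lid. At the start it stands on the blue coaster.
- tub_yellow_mid (a point): Tub of sanitiser tablets with a yellow lid and yellow band: white upright cylinder, 56 mm across and 95 mm tall (lid 58 mm across, top 17 mm), 0.18 to 0.35 kg, loose. The point is its centre, 47.5 mm above its underside; z points up out of the lid. At the start it stands on the yellow coaster.
- steel_cup_mid (a point): Steel measuring cup to be fetched: plain straight-sided open cup of bare grey steel, 57 mm across, 55 mm tall, wall 4 mm, about 0.15 kg, loose, standing upright on the bar mat behind the row of tubs. The point is its centre, 27.5 mm above its underside; z points up.
- green_cup_mid (a point): Green plastic cup, same shape and size as the steel cup (57 mm across, 55 mm tall), standing beside the steel cup about 100 mm from it; not to be moved. The point is its centre, 27.5 mm above its underside.
- coaster_red_top (a point): Red coaster: flat fixed disc 76 mm across on the black bar mat (mat 3 mm thick); the home of the red-lidded tub. The point is the centre of its upper face, 6 mm above the table. The three coasters lie in a row along their y axes, centres 90 mm apart, in any order of colours; x points to the back of the mat, where the cups stand about 105 mm behind the row.
- coaster_blue_top (a point): Blue coaster: flat fixed disc 76 mm across on the black bar mat (mat 3 mm thick); the home of the blue-lidded tub. The point is the centre of its upper face, 6 mm above the table. The three coasters lie in a row along their y axes, centres 90 mm apart, in any order of colours; x points to the back of the mat, where the cups stand about 105 mm behind the row.
- coaster_yellow_top (a point): Yellow coaster: flat fixed disc 76 mm across on the black bar mat (mat 3 mm thick); the home of the yellow-lidded tub. The point is the centre of its upper face, 6 mm above the table. The three coasters lie in a row along their y axes, centres 90 mm apart, in any order of colours; x points to the back of the mat, where the cups stand about 105 mm behind the row.
- side_board_top (a point): Brown wooden side board: fixed flat oblong, 290 mm along its x by 120 mm along its y, 10 mm thick, empty at the start; it lies to the left or the right of the bar mat. The point is the centre of its upper face, 10 mm above the table.
- scale_top (a point): Kitchen scale: fixed, black low body (180 mm along its x by 140 mm along its y) with a square steel platform of 120 mm; on the other side of the bar mat from the side board. The point is the centre of the platform's upper face, 30 mm above the table; the platform does not give way.

How it is judged:
By the outcome, as a careful person would: the job done as asked, in the order asked, and still so for the second after the job is handed in, with the robot touching nothing.
It also fails if it takes over 150 s, if anything falls off the work surface, if the arm or the gripper's body presses on something with over 40 N, if the wrist force passes 120 N, or if a joint passes its speed limit or range.

## Working session

There is one attempt and no reset: what is moved stays moved. The work goes in short steps, Python scripts to look and compute and a tool call to move; the robot and the scene stay as the last step left them, time stands still between calls to the robot, and variables do not carry over. Pictures are saved under pics/ and viewed, at most 14 in all, crops included, and the job is handed in when it is done.

Besides the shell and the picture viewer there is one more tool, called as a command line: name --argument value ..., lists and objects as JSON in quotes. move_arm: Moves the arm, as the interface text tells. Its arguments: {"type":"object","properties":{"series":{"type":"string"},"jaw":{"type":"number"},"newtons":{"type":"number"}},"required":["series"]}

```bash
mkdir -p pics; python3 - <<'E'
from rig import robot
import cv2
o=robot.get_obs();print(o['position'],o['tool_rot'],o['time'])
T=["tub_red_mid","tub_blue_mid","tub_yellow_mid","steel_cup_mid","green_cup_mid","coaster_red_top","coaster_blue_top","coaster_yellow_top","side_board_top","scale_top"]
for c in ("top","side"):
    p=robot.camera(c);cv2.imwrite(f"pics/{c}0.png",p["img"][:,:,::-1])
    for t in T:
        r=robot.tip_of(p,t)
        print(c,t,[( [round(float(v),4) for v in d["xyz"]],round(d["p"],2)) for d in r[:2]])
E
```

```text
[ 0.24315858 -0.57502307  0.24357514] [ 9.80079637e-01  1.98602056e-01 -3.93524247e-05 -1.06169093e-03] 0.0
top tub_red_mid [([0.4839, 0.1144, 0.0548], 0.79)]
top tub_blue_mid [([0.5195, -0.0649, 0.0547], 0.97)]
top tub_yellow_mid [([0.5128, 0.0274, 0.06], 0.55)]
top steel_cup_mid [([0.6154, -0.0018, 0.0317], 0.76), ([0.4914, 0.1162, 0.0078], 0.41)]
top green_cup_mid [([0.6133, 0.0975, 0.0255], 0.72)]
top coaster_red_top [([0.4921, 0.1142, 0.0085], 0.75), ([0.5287, -0.0627, 0.0117], 0.61)]
top coaster_blue_top [([0.5257, -0.0649, 0.0059], 0.59)]
top coaster_yellow_top [([0.5118, 0.0194, 0.0051], 0.73)]
top side_board_top [([0.4848, -0.3326, 0.007], 0.9), ([0.6186, -0.0063, 0.0273], 0.32)]
top scale_top [([0.4655, 0.3182, 0.0252], 0.84)]
side tub_red_mid [([0.493, 0.1133, 0.0472], 0.82)]
side tub_blue_mid [([0.5204, -0.0606, 0.0503], 0.94)]
side tub_yellow_mid []
side steel_cup_mid [([0.6147, -0.008, 0.0288], 0.7)]
side green_cup_mid [([0.6131, 0.097, 0.0306], 0.9)]
side coaster_red_top [([0.4904, 0.1144, 0.0008], 0.76)]
side coaster_blue_top [([0.5267, -0.0669, 0.0047], 0.48)]
side coaster_yellow_top [([0.5086, 0.0257, 0.0068], 0.39)]
side side_board_top [([0.4834, -0.3345, 0.0108], 0.88)]
side scale_top [([0.4793, 0.3164, 0.03], 0.96)]
```

View pics/top0.png

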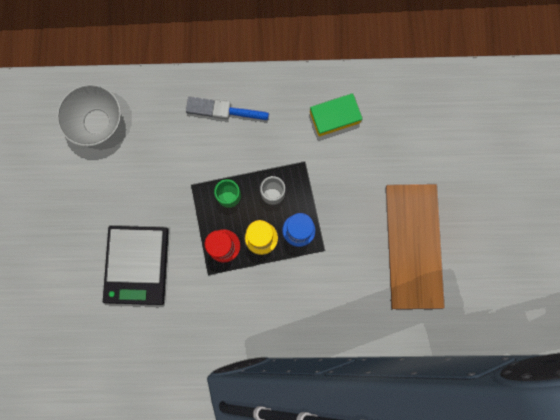

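View pics/side0.png

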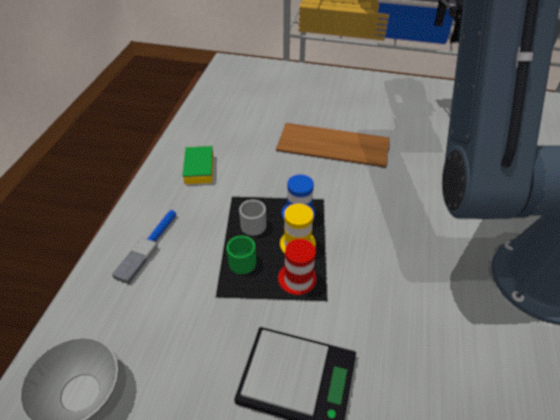

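The top picture shows the red, yellow and blue tubs at (222,246), (261,237) and (299,230). The green and steel cups are at (227,193) and (272,190), the board at (414,246) and the scale platform at (134,256). The side picture agrees. The coasters fit a row turned about 11° with centres 90 mm apart, so the network points are consistent.

```bash
cat > h.py <<'E'
from rig import robot
import numpy as np, cv2
from scipy.spatial.transform import Rotation as R
def rot(yaw):  # tool y along yaw (deg), tool z down
    a=np.radians(yaw); y=np.array([np.cos(a),np.sin(a),0]); z=np.array([0,0,-1.]); return np.c_[np.cross(y,z),y,z]
def go(p,yaw=11):
    o=robot.get_obs(); A=R.from_quat(o['tool_rot']); d=A.inv().apply(np.array(p)-o['position'])*1000
    v=(A.inv()*R.from_matrix(rot(yaw))).as_rotvec(degrees=True)
    print(p,'->',d.round(1),v.round(2))
E
python3 -c "
from h import *
go([.526,-.064,.2])
p=robot.camera('top'); K=p['mtx'];W=p['world_to_cam'];print(np.linalg.inv(W)[:3,3])
def back(uv,z):
    r=W[:3,:3].T@np.linalg.solve(K,[*uv,1]);c=np.linalg.inv(W)[:3,3];return (c+r*(z-c[2])/r[2]).round(4)
for n,uv,z in [('red',(219,244),.101),('yel',(260,232),.101),('blu',(299,226),.101),('steel',(273,187),.058),('boardTL',(387,185),.01),('TR',(437,185),.01),('BR',(443,308),.01),('BL',(391,308),.01)]: print(n,back(uv,z))
"
```

```text
[0.526, -0.064, 0.2] -> [ 459.6 -361.3   44.6] [ -0.    -0.   -78.09]
[ 0.39040047 -0.01035038  1.21782771]
red [0.4876 0.1115 0.101 ]
yel [0.5117 0.0226 0.101 ]
blu [ 0.5229 -0.062   0.101 ]
steel [ 0.6185 -0.0075  0.058 ]
boardTL [ 0.6267 -0.277   0.01  ]
TR [ 0.624  -0.3948  0.01  ]
BR [ 0.3383 -0.3891  0.01  ]
BL [ 0.3407 -0.2708  0.01  ]
```

move_arm --series "460 -361 45 0 0 -78; 460 -361 45 0 0 -78; 460 -361 45 0 0 -78; 460 -361 45 0 0 -78; 460 -361 45 0 0 -78; 460 -361 45 0 0 -78; 460 -361 45 0 0 -78; 460 -361 45 0 0 -78" --jaw 1 --newtons 25

```text
time: 1.82
position: [0.4049, -0.2832, 0.2191]
tool_rot: [0.763, 0.646, 0.0, 0.0]
ft_force: [0.5, 0.1, -0.0]
grip_width: 0.0868
grip_force: 0.0
```

```bash
python3 -c "
from h import *
go([.525,-.063,.2])"
```

```text
[0.525, -0.063, 0.2] -> [237.   82.1  19.1] [  0.03   0.03 -20.48]
```

move_arm --series "237 82 19 0 0 -20.5; 237 82 19 0 0 -20.5; 237 82 19 0 0 -20.5; 237 82 19 0 0 -20.5; 237 82 19 0 0 -20.5; 237 82 19 0 0 -20.5; 237 82 19 0 0 -20.5; 237 82 19 0 0 -20.5"

```text
time: 2.48
position: [0.5261, -0.0631, 0.1998]
tool_rot: [0.636, 0.772, -0.0, 0.0]
ft_force: [-0.4, -0.7, -0.5]
grip_width: 0.0869
grip_force: 0.0
```

```bash
python3 -c "
from h import *
go([.525,-.063,.073])
p=robot.camera('side');cv2.imwrite('pics/s1.png',p['img'][:,:,::-1])"
```

```text
[0.525, -0.063, 0.073] -> [  0.3  -1.1 126.8] [ 0.    0.01 -0.  ]
```

View pics/s1.png

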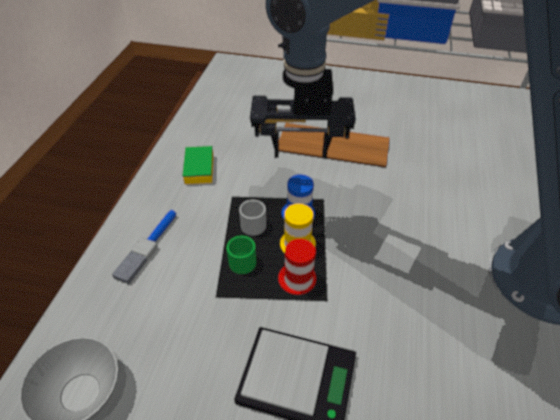

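The gripper hangs centred over the blue tub, with the fingertips at about (276,150) and (327,150) and the lid at (300,183).

move_arm --series "0 -1 30 0 0 0; 0 -1 60 0 0 0; 0 -1 90 0 0 0; 0 -1 115 0 0 0; 0 -1 127 0 0 0; 0 -1 127 0 0 0; 0 -1 127 0 0 0"

```text
time: 3.12
position: [0.5238, -0.0671, 0.0727]
tool_rot: [0.639, 0.769, -0.0, -0.001]
ft_force: [-0.3, 0.1, 0.6]
grip_width: 0.0876
grip_force: 0.0
```

move_arm --series "0 0 0 0 0 0; 0 0 0 0 0 0; 0 0 0 0 0 0; 0 0 0 0 0 0; 0 0 0 0 0 0; 0 0 0 0 0 0; 0 0 0 0 0 0; 0 0 0 0 0 0" --jaw 0

```text
time: 3.78
position: [0.5246, -0.0655, 0.0735]
tool_rot: [0.638, 0.77, 0.0, 0.0]
ft_force: [-1.9, -0.6, 5.5]
grip_width: 0.0572
grip_force: 25.0
```

move_arm --series "0 0 -15 0 0 0; 0 0 -40 0 0 0; 0 0 -65 0 0 0; 0 0 -90 0 0 0; 0 0 -115 0 0 0; 0 0 -130 0 0 0; 0 0 -130 0 0 0; 0 0 -130 0 0 0"

```text
time: 4.45
position: [0.5244, -0.0654, 0.203]
tool_rot: [0.638, 0.77, 0.0, 0.0]
ft_force: [0.6, -0.1, -2.4]
grip_width: 0.0575
grip_force: 25.0
```

```bash
python3 -c "
from h import *
go([.579,-.335,.205])
p=robot.camera('side');cv2.imwrite('pics/s2.png',p['img'][:,:,::-1])
for c in ('side','top'):print(robot.tip_of(robot.camera(c),'tub_blue_mid')[:1])"
```

```text
[0.579, -0.335, 0.205] -> [-275.     3.5   -1.9] [ 0.05  0.02 -0.29]
[]
[]
```

View pics/s2.png

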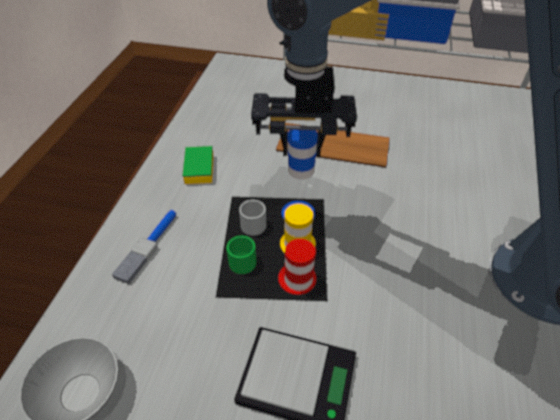

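The blue tub hangs upright in the fingers at (302,155).

move_arm --series "-25 0 0 0 0 0; -65 1 0 0 0 0; -105 2 0 0 0 0; -145 3 0 0 0 0; -185 4 0 0 0 0; -225 4 0 0 0 0; -260 4 0 0 0 0; -275 4 0 0 0 0"

```text
time: 5.37
position: [0.5798, -0.3407, 0.2015]
tool_rot: [0.639, 0.769, -0.001, 0.001]
ft_force: [0.2, -0.5, -1.2]
grip_width: 0.0573
grip_force: 25.0
```

move_arm --series "0 0 0 0 0 0; 0 0 30 0 0 0; 0 0 60 0 0 0; 0 0 90 0 0 0; 0 0 110 0 0 0; 0 0 120 0 0 0; 0 0 120 0 0 0; 0 0 120 0 0 0"

```text
time: 6.03
position: [0.5795, -0.3344, 0.0827]
tool_rot: [0.638, 0.77, 0.0, -0.0]
ft_force: [-0.0, 0.7, -2.0]
grip_width: 0.057
grip_force: 25.0
```

```bash
python3 -c "
from h import *
go([.579,-.335,.0775])"
```

```text
[0.579, -0.335, 0.0775] -> [-0.5 -0.6  5.2] [-0.02 -0.04 -0.27]
```

Open only to about 72 mm (jaw 0.83) so the fingers stay clear of neighbours, then lift off and go to the yellow tub.

move_arm --series "0 0 3 0 0 0; 0 0 5 0 0 0; 0 0 5 0 0 0"

```text
time: 6.28
position: [0.5799, -0.3352, 0.079]
tool_rot: [0.638, 0.77, 0.0, 0.001]
ft_force: [-0.1, 1.2, -1.3]
grip_width: 0.0572
grip_force: 25.0
```

move_arm --series "0 0 0 0 0 0; 0 0 0 0 0 0; 0 0 0 0 0 0; 0 0 0 0 0 0" --jaw 0.83

```text
time: 6.62
position: [0.5797, -0.3353, 0.0786]
tool_rot: [0.638, 0.77, 0.0, 0.001]
ft_force: [0.3, 0.4, -0.2]
grip_width: 0.0706
grip_force: 0.0
```

move_arm --series "0 0 -20 0 0 0; 0 0 -50 0 0 0; 0 0 -80 0 0 0; 0 0 -110 0 0 0; 0 0 -125 0 0 0; 0 0 -125 0 0 0"

```text
time: 7.12
position: [0.5817, -0.3368, 0.2083]
tool_rot: [0.638, 0.77, 0.0, 0.005]
ft_force: [0.7, -0.5, 0.5]
grip_width: 0.0721
grip_force: 0.0
```

```bash
python3 -c "
from h import *
p=robot.camera('top');print(robot.tip_of(p,'tub_blue_mid')[:1],robot.tip_of(p,'coaster_blue_top')[:1])
cv2.imwrite('pics/t3.png',p['img'][:,:,::-1])
go([.510,.0235,.203])"
```

```text
[{'xyz': [0.5763, -0.3325, 0.058], 'p': 0.87}] [{'xyz': [0.5286, -0.0639, 0.0088], 'p': 0.42}]
[0.51, 0.0235, 0.203] -> [364.5  -1.1  -0.4] [-0.06 -0.08 -0.3 ]
```

View pics/t3.png

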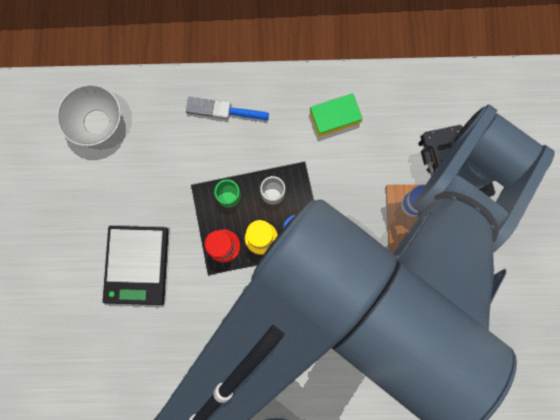

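The blue tub stands on the far part of the board at (415,200). The other tubs haven't moved.

move_arm --series "40 0 0 0 0 0; 82 0 0 0 0 0; 123 0 0 0 0 0; 165 -1 0 0 0 0; 206 -1 0 0 0 0; 248 -1 0 0 0 0; 288 -1 0 0 0 0; 325 -1 0 0 0 0" --jaw 1

```text
time: 7.93
position: [0.5157, -0.0134, 0.201]
tool_rot: [0.638, 0.77, -0.001, -0.002]
ft_force: [-0.2, -0.0, 0.1]
grip_width: 0.0873
grip_force: 0.0
```

move_arm --series "25 0 0 0 0 0; 40 0 0 0 0 0; 40 0 0 0 0 0; 40 0 0 0 0 0; 40 0 0 0 0 0"

```text
time: 8.35
position: [0.5105, 0.0229, 0.202]
tool_rot: [0.638, 0.77, -0.001, -0.001]
ft_force: [-0.3, -0.1, 0.4]
grip_width: 0.0869
grip_force: 0.0
```

```bash
python3 -c "
from h import *
go([.510,.0235,.073])"
```

```text
[0.51, 0.0235, 0.073] -> [  0.6  -0.2 129. ] [-0.09 -0.01 -0.3 ]
```

move_arm --series "0 0 30 0 0 0; 0 0 60 0 0 0; 0 0 90 0 0 0; 0 0 115 0 0 0; 0 0 129 0 0 0; 0 0 129 0 0 0; 0 0 129 0 0 0"

```text
time: 8.93
position: [0.5105, 0.0224, 0.073]
tool_rot: [0.639, 0.769, -0.001, -0.001]
ft_force: [-0.2, -0.8, 0.7]
grip_width: 0.0868
grip_force: 0.0
```

move_arm --series "0 0 0 0 0 0; 0 0 0 0 0 0; 0 0 0 0 0 0; 0 0 0 0 0 0; 0 0 0 0 0 0; 0 0 0 0 0 0; 0 0 0 0 0 0; 0 0 0 0 0 0" --jaw 0

```text
time: 9.6
position: [0.5107, 0.0235, 0.0745]
tool_rot: [0.638, 0.77, 0.0, 0.0]
ft_force: [-1.0, 0.0, 6.9]
grip_width: 0.0575
grip_force: 25.0
```

move_arm --series "0 0 -15 0 0 0; 0 0 -40 0 0 0; 0 0 -65 0 0 0; 0 0 -90 0 0 0; 0 0 -115 0 0 0; 0 0 -130 0 0 0; 0 0 -130 0 0 0; 0 0 -130 0 0 0"

```text
time: 10.27
position: [0.5106, 0.0236, 0.2041]
tool_rot: [0.638, 0.77, 0.0, 0.0]
ft_force: [-0.0, 0.9, -2.5]
grip_width: 0.0574
grip_force: 25.0
```

```bash
python3 -c "
from h import *
go([.482,-.333,.203])"
```

```text
[0.482, -0.333, 0.203] -> [-345.   -94.4    1.1] [ 0.05  0.02 -0.29]
```

move_arm --series "-25 -7 0 0 0 0; -65 -18 0 0 0 0; -105 -29 0 0 0 0; -145 -40 0 0 0 0; -185 -51 0 0 0 0; -225 -62 0 0 0 0; -265 -73 0 0 0 0; -305 -84 0 0 0 0"

```text
time: 10.93
position: [0.4831, -0.2928, 0.2013]
tool_rot: [0.638, 0.77, 0.0, -0.003]
ft_force: [1.3, 0.6, -1.8]
grip_width: 0.0574
grip_force: 25.0
```

move_arm --series "-30 -8 0 0 0 0; -40 -10 0 0 0 0; -40 -10 0 0 0 0; -40 -10 0 0 0 0; -40 -10 40 0 0 0; -40 -10 80 0 0 0; -40 -10 110 0 0 0; -40 -10 115 0 0 0"

```text
time: 11.6
position: [0.4791, -0.327, 0.0833]
tool_rot: [0.637, 0.771, 0.001, -0.007]
ft_force: [-2.0, 2.0, -2.4]
grip_width: 0.0575
grip_force: 25.0
```

```bash
python3 -c "
from h import *
go([.482,-.333,.079])"
```

```text
[0.482, -0.333, 0.079] -> [-6.5  1.8  4.3] [-0.43 -0.7  -0.18]
```

move_arm --series "0 0 0 0 0 0; 0 0 0 0 0 0"

```text
time: 11.77
position: [0.483, -0.332, 0.0896]
tool_rot: [0.637, 0.77, 0.0, 0.0]
ft_force: [1.4, -0.2, -2.5]
grip_width: 0.0573
grip_force: 25.0
```

```bash
python3 -c "
from h import *
go([.482,-.333,.079])"
```

```text
[0.482, -0.333, 0.079] -> [-0.8 -1.2 10.6] [ 0.01 -0.   -0.2 ]
```

move_arm --series "0 0 4 0 0 0; 0 0 7 0 0 0; 0 0 10 0 0 0; 0 0 10.5 0 0 0; 0 0 10.5 0 0 0"

```text
time: 12.18
position: [0.4824, -0.3331, 0.0789]
tool_rot: [0.638, 0.77, -0.0, 0.0]
ft_force: [0.1, -0.2, -2.3]
grip_width: 0.0575
grip_force: 25.0
```

move_arm --series "0 0 0 0 0 0; 0 0 0 0 0 0; 0 0 0 0 0 0; 0 0 0 0 0 0" --jaw 0.83

```text
time: 12.52
position: [0.4826, -0.3333, 0.0789]
tool_rot: [0.638, 0.77, -0.0, 0.001]
ft_force: [-0.0, -1.1, -0.7]
grip_width: 0.0705
grip_force: 0.0
```

move_arm --series "0 0 -20 0 0 0; 0 0 -50 0 0 0; 0 0 -80 0 0 0; 0 0 -110 0 0 0; 0 0 -125 0 0 0; 0 0 -125 0 0 0; 0 0 -125 0 0 0"

```text
time: 13.1
position: [0.4826, -0.3333, 0.2044]
tool_rot: [0.638, 0.77, -0.0, 0.001]
ft_force: [0.0, 0.5, -0.5]
grip_width: 0.0722
grip_force: 0.0
```

```bash
python3 -c "
from h import *
go([.4895,.113,.203])
for c in('top','side'):
  p=robot.camera(c)
  for t in('tub_red_mid','coaster_red_top','tub_yellow_mid'):print(t,robot.tip_of(p,t)[:1])"
```

```text
[0.4895, 0.113, 0.203] -> [437.2  89.6   0.6] [ 0.08  0.11 -0.3 ]
tub_red_mid [{'xyz': [0.4842, 0.1153, 0.0546], 'p': 0.64}]
coaster_red_top [{'xyz': [0.4921, 0.1163, 0.0066], 'p': 0.68}]
tub_yellow_mid [{'xyz': [0.4818, -0.3315, 0.0599], 'p': 0.75}]
tub_red_mid [{'xyz': [0.4906, 0.1132, 0.0479], 'p': 0.62}]
coaster_red_top [{'xyz': [0.4897, 0.1117, 0.0037], 'p': 0.79}]
tub_yellow_mid [{'xyz': [0.4834, -0.3301, 0.0598], 'p': 0.81}]
```

move_arm --series "40 8 0 0 0 0; 80 16 0 0 0 0; 120 24 0 0 0 0; 160 32 0 0 0 0; 200 41 0 0 0 0; 240 49 0 0 0 0; 280 57 0 0 0 0; 320 66 0 0 0 0" --jaw 1

```text
time: 14.17
position: [0.4873, -0.0045, 0.2033]
tool_rot: [0.638, 0.77, -0.0, -0.0]
ft_force: [0.4, 0.2, -0.1]
grip_width: 0.0871
grip_force: 0.0
```

move_arm --series "40 8 0 0 0 0; 80 16 0 0 0 0; 110 22 0 0 0 0; 117 24 0 0 0 0; 117 24 0 0 0 0; 117 24 0 0 0 0; 117 24 0 0 0 0"

```text
time: 14.75
position: [0.4898, 0.1119, 0.2033]
tool_rot: [0.638, 0.77, -0.0, 0.0]
ft_force: [0.5, -1.2, -0.5]
grip_width: 0.0868
grip_force: 0.0
```

```bash
python3 -c "
from h import *
go([.4895,.113,.073])"
```

```text
[0.4895, 0.113, 0.073] -> [  1.2  -0.  130.3] [-0.02  0.03 -0.36]
```

move_arm --series "1 0 30 0 0 0; 1 0 60 0 0 0; 1 0 90 0 0 0; 1 0 115 0 0 0; 1 0 129 0 0 0; 1 0 130 0 0 0; 1 0 130 0 0 0"

```text
time: 15.33
position: [0.4893, 0.1126, 0.0728]
tool_rot: [0.639, 0.769, -0.001, -0.001]
ft_force: [0.1, 0.0, 1.4]
grip_width: 0.0872
grip_force: 0.0
```

move_arm --series "0 0 0 0 0 0; 0 0 0 0 0 0; 0 0 0 0 0 0; 0 0 0 0 0 0; 0 0 0 0 0 0; 0 0 0 0 0 0; 0 0 0 0 0 0; 0 0 0 0 0 0" --jaw 0

```text
time: 16.0
position: [0.4896, 0.1142, 0.074]
tool_rot: [0.638, 0.77, 0.0, 0.0]
ft_force: [-2.0, 0.7, 5.1]
grip_width: 0.0573
grip_force: 25.0
```

move_arm --series "0 0 -15 0 0 0; 0 0 -40 0 0 0; 0 0 -65 0 0 0; 0 0 -90 0 0 0; 0 0 -115 0 0 0; 0 0 -130 0 0 0; 0 0 -130 0 0 0; 0 0 -130 0 0 0"

```text
time: 16.67
position: [0.4893, 0.1142, 0.2035]
tool_rot: [0.638, 0.77, 0.0, 0.0]
ft_force: [0.9, 0.7, -3.7]
grip_width: 0.0572
grip_force: 25.0
```

```bash
python3 -c "
from h import *
go([.386,-.331,.203])"
```

```text
[0.386, -0.331, 0.203] -> [-4.182e+02 -1.843e+02  4.000e-01] [ 0.04  0.01 -0.29]
```

move_arm --series "-20 -9 0 0 0 0; -55 -24 0 0 0 0; -90 -40 0 0 0 0; -125 -55 0 0 0 0; -160 -71 0 0 0 0; -195 -86 0 0 0 0; -230 -101 0 0 0 0; -265 -117 0 0 0 0"

```text
time: 17.33
position: [0.422, -0.1689, 0.2015]
tool_rot: [0.638, 0.77, -0.0, -0.002]
ft_force: [1.7, -0.6, -2.3]
grip_width: 0.0572
grip_force: 25.0
```

move_arm --series "-35 -15 0 0 0 0; -70 -31 0 0 0 0; -105 -46 0 0 0 0; -135 -60 0 0 0 0; -153 -67 0 0 0 0; -153 -67 0 0 0 0; -153 -67 0 0 0 0; -153 -67 0 0 0 0"

```text
time: 18.0
position: [0.3853, -0.329, 0.2017]
tool_rot: [0.638, 0.77, 0.001, -0.002]
ft_force: [-0.2, 0.9, -2.7]
grip_width: 0.0575
grip_force: 25.0
```

move_arm --series "0 0 20 0 0 0; 0 0 45 0 0 0; 0 0 70 0 0 0; 0 0 95 0 0 0; 0 0 110 0 0 0; 0 0 115 0 0 0; 0 0 115 0 0 0; 0 0 115 0 0 0"

```text
time: 18.67
position: [0.3866, -0.33, 0.0886]
tool_rot: [0.638, 0.77, 0.0, -0.0]
ft_force: [-0.7, 0.1, -2.3]
grip_width: 0.0574
grip_force: 25.0
```

```bash
python3 -c "
from h import *
go([.386,-.331,.079])"
```

```text
[0.386, -0.331, 0.079] -> [-0.9 -0.8  9.6] [-0.01 -0.02 -0.23]
```

move_arm --series "0 0 4 0 0 0; 0 0 7 0 0 0; 0 0 9 0 0 0; 0 0 10 0 0 0; 0 0 10 0 0 0"

```text
time: 19.08
position: [0.3862, -0.3308, 0.0786]
tool_rot: [0.638, 0.77, -0.0, 0.0]
ft_force: [0.1, -0.5, -3.3]
grip_width: 0.0573
grip_force: 25.0
```

move_arm --series "0 0 0 0 0 0; 0 0 0 0 0 0; 0 0 0 0 0 0; 0 0 0 0 0 0" --jaw 0.83

```text
time: 19.42
position: [0.3865, -0.3311, 0.0788]
tool_rot: [0.638, 0.77, -0.0, 0.0]
ft_force: [-0.2, -0.5, 0.8]
grip_width: 0.0707
grip_force: 0.0
```

move_arm --series "0 0 -20 0 0 0; 0 0 -50 0 0 0; 0 0 -80 0 0 0; 0 0 -110 0 0 0; 0 0 -125 0 0 0; 0 0 -125 0 0 0; 0 0 -125 0 0 0"

```text
time: 20.0
position: [0.3865, -0.3311, 0.2043]
tool_rot: [0.638, 0.77, -0.0, 0.001]
ft_force: [1.1, -0.5, -0.1]
grip_width: 0.0724
grip_force: 0.0
```

```bash
cat >> h.py <<'E'
def back(p,uv,z):
    W=p['world_to_cam'];r=W[:3,:3].T@np.linalg.solve(p['mtx'],[*uv,1]);c=np.linalg.inv(W)[:3,3];return (c+r*(z-c[2])/r[2])
E
python3 -c "
from h import *
for c in('top','side'):
  p=robot.camera(c);cv2.imwrite(f'pics/{c}5.png',p['img'][:,:,::-1])
  for t in('tub_red_mid','tub_yellow_mid','tub_blue_mid','coaster_red_top','coaster_yellow_top','coaster_blue_top','steel_cup_mid','green_cup_mid','scale_top'):
    print(c,t,[(d['xyz'],round(d['p'],2)) for d in robot.tip_of(p,t)[:1]])
  h=cv2.cvtColor(p['img'],cv2.COLOR_RGB2HSV)
  for n,lo,hi in(('red',0,8),('yel',20,35),('blu',105,125)):
    m=((h[...,0]>=lo)&(h[...,0]<=hi)&(h[...,1]>150)&(h[...,2]>60)).astype(np.uint8)
    N,_,st,ce=cv2.connectedComponentsWithStats(m)
    for i in range(1,N):
      if st[i,4]>150:print(c,n,st[i],ce[i].round(1),back(p,ce[i],.006).round(4))
"
```

```text
top tub_red_mid [([0.3813, -0.3285, 0.0576], 0.62)]
top tub_yellow_mid [([0.4835, -0.3324, 0.0613], 0.58)]
top tub_blue_mid [([0.5755, -0.3339, 0.0569], 0.73)]
top coaster_red_top [([0.4921, 0.1125, 0.0064], 0.56)]
top coaster_yellow_top [([0.5131, 0.0239, 0.0075], 0.76)]
top coaster_blue_top [([0.5279, -0.0657, 0.0068], 0.89)]
top steel_cup_mid [([0.6211, -0.0035, 0.0281], 0.55)]
top green_cup_mid [([0.6122, 0.0978, 0.0297], 0.8)]
top scale_top [([0.4698, 0.3176, 0.0259], 0.75)]
top red [207 229  34  34 891] [223.3 245.6] [0.492  0.1118 0.006 ]
top red [413 275  25  27 486] [424.8 287.8] [ 0.3847 -0.3519  0.006 ]
top yel [244 221  34  34 905] [260.9 237.7] [0.5086 0.0235 0.006 ]
top yel [412 229  25  28 357] [421.2 240.6] [ 0.4937 -0.3505  0.006 ]
top blu [229 108  39  12 268] [248.6 113.3] [0.8124 0.0481 0.006 ]
top blu [412 186  24  23 332] [423.3 195.2] [ 0.601  -0.3622  0.006 ]
top blu [283 214  32  33 839] [298.5 230.1] [ 0.5246 -0.0649  0.006 ]
side tub_red_mid [([0.3899, -0.3312, 0.0537], 0.89)]
side tub_yellow_mid [([0.4817, -0.3309, 0.0588], 0.86)]
side tub_blue_mid [([0.57
[... 549 characters left out ...]
0    0   83   40 2558] [339.9  16.9] [ 0.5675 -1.1071  0.006 ]
side yel [327 107  21  17 304] [337.  115.3] [ 0.4892 -0.4628  0.006 ]
side yel [324 128  22  15 197] [334.4 135.9] [ 0.4829 -0.3659  0.006 ]
side yel [184 174  28  10 198] [197.8 179.3] [ 0.7858 -0.1186  0.006 ]
side yel [279 228  38  31 903] [297.5 243.3] [0.507  0.0246 0.006 ]
side blu [ 414    7   41   36 1066] [433.9  23.3] [ 0.2149 -1.1339  0.006 ]
side blu [289 102  21  16 281] [299.  109.7] [ 0.601  -0.4657  0.006 ]
side blu [289 125  19  11 158] [298.  130.5] [ 0.5843 -0.3676  0.006 ]
side blu [281 200  35  27 742] [297.9 212.8] [ 0.5237 -0.0636  0.006 ]
side blu [148 211  27  30 262] [162.  225.6] [0.8115 0.0423 0.006 ]
```

View pics/top5.png

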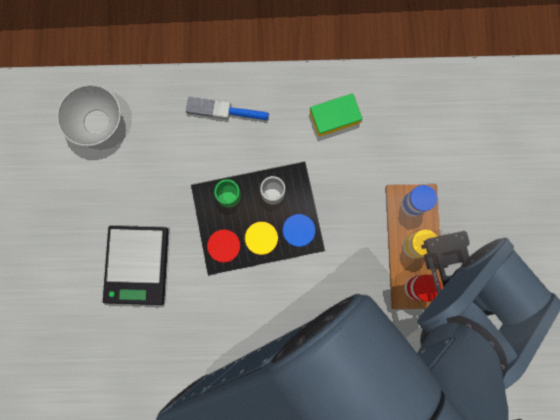

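View pics/side5.png

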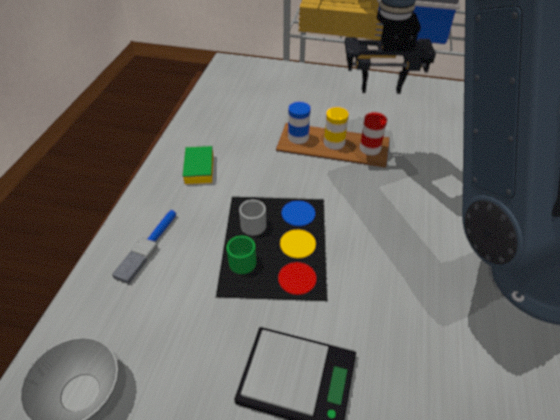

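All three tubs stand on the board, at (420,200), (422,243) and (422,288) in the top picture. The coasters are bare discs at (223,246), (261,238) and (298,230), and both cameras place them within 2 mm.

```bash
python3 -c "
from h import *
for c,seed in(('top',(135,256)),('side',(285,372))):
  p=robot.camera(c);g=cv2.cvtColor(p['img'],cv2.COLOR_RGB2GRAY)
  m=(g>110).astype(np.uint8);m=cv2.morphologyEx(m,cv2.MORPH_OPEN,np.ones((3,3)))
  _,l=cv2.connectedComponents(m,connectivity=4);s=(l==l[seed[1],seed[0]]).astype(np.uint8)
  k=max(cv2.findContours(s,0,2)[0],key=cv2.contourArea)
  w=np.array([back(p,q[0],.03)[:2] for q in k])*1000
  r=cv2.minAreaRect(w.astype(np.float32));print(c,'platform',r)
  for t in('steel_cup_mid','green_cup_mid'):
    for f in(robot.tip_of,robot.search_frame):print(t,[(d['xyz'],round(d['p'],2)) for d in f(p,t)[:1]])
go([.6175,-.005,.203])
"
```

```text
top platform ((471.53961181640625, 313.70550537109375), (120.6624984741211, 120.44152069091797), 87.06085205078125)
steel_cup_mid [([0.6169, -0.0055, 0.0306], 0.66)]
steel_cup_mid [([0.6199, -0.0047, 0.0119], 0.92)]
green_cup_mid []
green_cup_mid [([0.6179, 0.0992, 0.0125], 0.73)]
side platform ((470.22198486328125, 314.0159912109375), (119.39846801757812, 119.04204559326172), 87.03634643554688)
steel_cup_mid [([0.617, -0.003, 0.0288], 0.85)]
steel_cup_mid [([0.6105, 0.0074, 0.0331], 0.95)]
green_cup_mid [([0.6086, 0.0968, 0.0287], 0.91)]
green_cup_mid [([0.6086, 0.1039, 0.0356], 0.67)]
[0.6175, -0.005, 0.203] -> [277.2 287.7   0.5] [-0.   0.  -0.3]
```

move_arm --series "25 26 0 0 0 0; 52 54 0 0 0 0; 80 83 0 0 0 0; 107 111 0 0 0 0; 135 140 0 0 0 0; 162 168 0 0 0 0; 190 197 0 0 0 0; 217 225 0 0 0 0" --jaw 1

```text
time: 22.17
position: [0.568, -0.0738, 0.2035]
tool_rot: [0.638, 0.77, 0.0, 0.0]
ft_force: [0.9, 0.2, -0.2]
grip_width: 0.087
grip_force: 0.0
```

move_arm --series "25 26 0 0 0 0; 50 52 0 0 0 0; 60 62 0 0 0 0; 60 62 0 0 0 0; 60 62 0 0 0 0; 60 62 0 0 0 0; 60 62 40 0 0 0; 60 62 40 0 0 0"

```text
time: 22.83
position: [0.6122, -0.0065, 0.1583]
tool_rot: [0.639, 0.769, -0.003, -0.005]
ft_force: [-2.5, 0.7, -1.5]
grip_width: 0.0869
grip_force: 0.0
```

```bash
python3 -c "
from h import *
go([.617,-.0045,.043])"
```

```text
[0.617, -0.0045, 0.043] -> [  0.6   6.4 115.2] [-0.64 -0.22 -0.43]
```

move_arm --series "0 0 0 0 0 0; 0 0 0 0 0 0; 0 0 30 0 0 0; 0 0 60 0 0 0; 0 0 75 0 0 0; 0 0 75 0 0 0; 0 0 75 0 0 0; 0 0 75 0 0 0"

```text
time: 23.5
position: [0.6184, -0.0058, 0.0907]
tool_rot: [0.638, 0.77, 0.001, 0.002]
ft_force: [0.2, -0.4, 0.1]
grip_width: 0.0872
grip_force: 0.0
```

```bash
python3 -c "
from h import *
go([.617,-.0045,.043])
p=robot.camera('side');cv2.imwrite('pics/s6.png',cv2.resize(p['img'][150:320,150:400,::-1],None,fx=3,fy=3))"
```

```text
[0.617, -0.0045, 0.043] -> [ 1.6 -1.3 47.7] [ 0.21  0.08 -0.32]
```

View pics/s6.png

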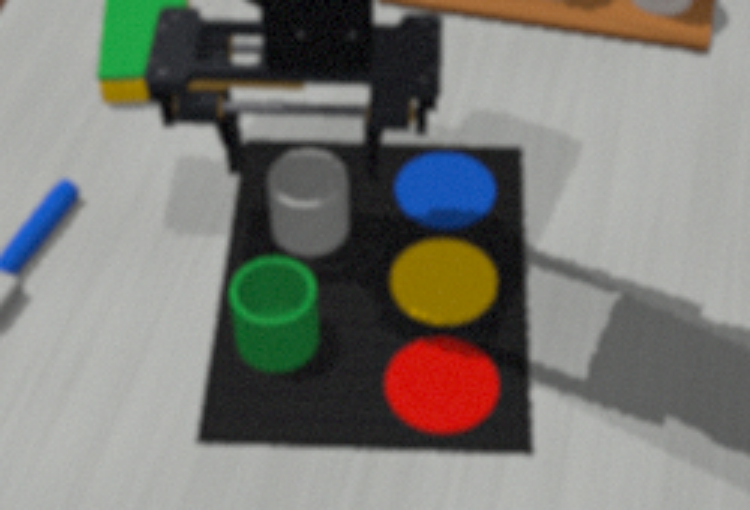

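The fingers straddle the steel cup: tips at about x=235 and 373 in the crop, cup centre at 308. The green cup is clear of them.

move_arm --series "1 -1 15 0 0 0; 1 -1 30 0 0 0; 1 -1 42 0 0 0; 1 -1 48 0 0 0; 1 -1 48 0 0 0; 1 -1 48 0 0 0"

```text
time: 24.05
position: [0.616, -0.0046, 0.0408]
tool_rot: [0.638, 0.77, 0.0, 0.0]
ft_force: [0.4, -0.2, 0.2]
grip_width: 0.0869
grip_force: 0.0
```

move_arm --series "0 0 0 0 0 0; 0 0 0 0 0 0; 0 0 0 0 0 0; 0 0 0 0 0 0; 0 0 0 0 0 0; 0 0 0 0 0 0; 0 0 0 0 0 0; 0 0 0 0 0 0" --jaw 0

```text
time: 24.72
position: [0.6158, -0.0045, 0.0407]
tool_rot: [0.638, 0.77, 0.0, 0.0]
ft_force: [-0.4, -0.0, 2.1]
grip_width: 0.0571
grip_force: 25.0
```

move_arm --series "0 0 -15 0 0 0; 0 0 -40 0 0 0; 0 0 -65 0 0 0; 0 0 -90 0 0 0; 0 0 -115 0 0 0; 0 0 -130 0 0 0; 0 0 -130 0 0 0; 0 0 -130 0 0 0"

```text
time: 25.38
position: [0.6157, -0.0045, 0.1707]
tool_rot: [0.638, 0.77, 0.0, 0.0]
ft_force: [0.4, 1.5, -1.4]
grip_width: 0.0571
grip_force: 25.0
```

```bash
python3 -c "
from h import *
go([.471,.314,.173])
for c in('top','side'):print([(d['xyz'],d['p']) for d in robot.tip_of(robot.camera(c),'steel_cup_mid')[:1]])"
```

```text
[0.471, 0.314, 0.173] -> [339.8 -83.   -2.5] [ 0.05  0.02 -0.29]
[]
[]
```

move_arm --series "20 -5 0 0 0 0; 55 -13 0 0 0 0; 90 -22 0 0 0 0; 125 -31 0 0 0 0; 160 -39 0 0 0 0; 195 -48 0 0 0 0; 230 -56 0 0 0 0; 265 -65 0 0 0 0"

```text
time: 26.25
position: [0.5012, 0.2451, 0.1692]
tool_rot: [0.638, 0.77, -0.001, -0.001]
ft_force: [0.8, 0.9, -2.2]
grip_width: 0.0573
grip_force: 25.0
```

move_arm --series "30 -7 0 0 0 0; 55 -13 0 0 0 0; 75 -18 0 0 0 0; 75 -18 0 0 0 0; 75 -18 30 0 0 0; 75 -18 60 0 0 0; 75 -18 80 0 0 0; 75 -18 80 0 0 0"

```text
time: 26.92
position: [0.4679, 0.3121, 0.0857]
tool_rot: [0.638, 0.77, -0.005, -0.002]
ft_force: [-0.2, -0.9, -1.2]
grip_width: 0.0569
grip_force: 25.0
```

move_arm --series "0 0 0 0 0 0; 0 0 0 0 0 0; 0 0 0 0 0 0"

```text
time: 27.17
position: [0.4723, 0.3143, 0.0918]
tool_rot: [0.638, 0.77, 0.001, 0.001]
ft_force: [-0.3, 0.4, -0.7]
grip_width: 0.0571
grip_force: 25.0
```

```bash
python3 -c "
from h import *
go([.471,.314,.0682])
for c in('top','side'):
  p=robot.camera(c)
  if c=='side':cv2.imwrite('pics/s7.png',p['img'][:,:,::-1])
  print([(d['xyz'],d['p']) for d in robot.tip_of(p,'steel_cup_mid')[:1]])"
```

```text
[0.471, 0.314, 0.0682] -> [-0.1 -1.4 23.5] [ 0.16 -0.03 -0.32]
[([0.4731, 0.3114, 0.083], 0.63)]
[([0.4698, 0.3141, 0.0792], 0.84)]
```

View pics/s7.png

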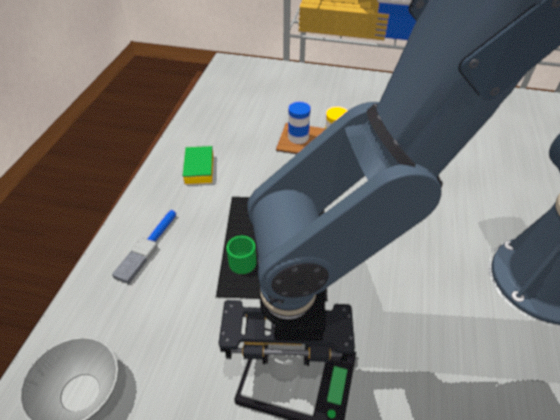

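The gripper holds the cup over the platform at about (285,360), and both networks put it within 3 mm of the platform's centre.

move_arm --series "0 -1 8 0 0 0; 0 -1 16 0 0 0; 0 -1 20 0 0 0; 0 -1 22.5 0 0 0; 0 -1 22.5 0 0 0; 0 -1 22.5 0 0 0"

```text
time: 27.87
position: [0.4693, 0.3137, 0.0677]
tool_rot: [0.638, 0.77, -0.001, -0.0]
ft_force: [-2.0, -0.6, 1.2]
grip_width: 0.0572
grip_force: 25.0
```

move_arm --series "0 0 0 0 0 0; 0 0 0 0 0 0; 0 0 0 0 0 0; 0 0 0 0 0 0; 0 0 0 0 0 0" --jaw 1

```text
time: 28.28
position: [0.4703, 0.3141, 0.068]
tool_rot: [0.638, 0.77, 0.0, 0.0]
ft_force: [0.4, -0.2, -0.6]
grip_width: 0.0819
grip_force: 0.0
```

move_arm --series "0 0 -15 0 0 0; 0 0 -40 0 0 0; 0 0 -70 0 0 0; 0 0 -100 0 0 0; 0 0 -130 0 0 0; 0 0 -135 0 0 0; 0 0 -135 0 0 0"

```text
time: 28.87
position: [0.4715, 0.3147, 0.2055]
tool_rot: [0.638, 0.77, 0.003, 0.001]
ft_force: [0.4, 0.3, 0.0]
grip_width: 0.087
grip_force: 0.0
```

```bash
python3 -c "
from h import *
for c in('top','side'):
  p=robot.camera(c)
  print([(d['xyz'],d['p']) for d in robot.tip_of(p,'steel_cup_mid')[:1]])
go([.387,-.331,.203])"
```

```text
[([0.4727, 0.3131, 0.0556], 0.77)]
[([0.4648, 0.3123, 0.0588], 0.67)]
[0.387, -0.331, 0.203] -> [-6.181e+02 -2.001e+02 -5.000e-01] [-0.21  0.04 -0.3 ]
```

The cup stands on the platform. Next I return the tubs, red first.

move_arm --series "-35 -11 0 0 0 0; -73 -24 0 0 0 0; -111 -36 0 0 0 0; -149 -48 0 0 0 0; -187 -60 0 0 0 0; -225 -73 0 0 0 0; -263 -85 0 0 0 0; -300 -97 0 0 0 0" --jaw 0.83

```text
time: 29.73
position: [0.4289, -0.0003, 0.2017]
tool_rot: [0.638, 0.77, -0.001, -0.001]
ft_force: [1.5, -0.5, 0.0]
grip_width: 0.0719
grip_force: 0.0
```

move_arm --series "-38 -12 0 0 0 0; -76 -24 0 0 0 0; -114 -37 0 0 0 0; -152 -49 0 0 0 0; -190 -61 0 0 0 0; -228 -74 0 0 0 0; -266 -86 0 0 0 0; -300 -97 0 0 0 0"

```text
time: 30.4
position: [0.3896, -0.3136, 0.2014]
tool_rot: [0.639, 0.77, 0.0, -0.001]
ft_force: [1.1, 0.2, 0.3]
grip_width: 0.0726
grip_force: 0.0
```

move_arm --series "-18 -6 0 0 0 0; -18 -6 0 0 0 0; -18 -6 0 0 0 0; -18 -6 0 0 0 0; -18 -6 0 0 0 0; -18 -6 0 0 0 0; -18 -6 0 0 0 0"

```text
time: 30.98
position: [0.3884, -0.3291, 0.2029]
tool_rot: [0.637, 0.771, 0.0, -0.0]
ft_force: [-0.4, -0.3, -0.4]
grip_width: 0.0722
grip_force: 0.0
```

```bash
python3 -c "
from h import *
go([.3865,-.331,.0785])"
```

```text
[0.3865, -0.331, 0.0785] -> [ -1.6  -2.2 124.4] [-0.01 -0.04 -0.2 ]
```

move_arm --series "-1 -2 25 0 0 0; -2 -2 50 0 0 0; -2 -2 75 0 0 0; -2 -2 100 0 0 0; -2 -2 120 0 0 0; -2 -2 124.5 0 0 0; -2 -2 124.5 0 0 0"

```text
time: 31.57
position: [0.3863, -0.3316, 0.0774]
tool_rot: [0.638, 0.77, 0.0, -0.002]
ft_force: [0.5, -0.2, 0.1]
grip_width: 0.0719
grip_force: 0.0
```

move_arm --series "0 0 0 0 0 0; 0 0 0 0 0 0; 0 0 0 0 0 0; 0 0 0 0 0 0; 0 0 0 0 0 0; 0 0 0 0 0 0; 0 0 0 0 0 0" --jaw 0

```text
time: 32.15
position: [0.3871, -0.3335, 0.0797]
tool_rot: [0.638, 0.77, -0.0, 0.001]
ft_force: [-1.1, 0.3, 6.5]
grip_width: 0.0574
grip_force: 25.0
```

move_arm --series "0 0 -15 0 0 0; 0 0 -40 0 0 0; 0 0 -65 0 0 0; 0 0 -90 0 0 0; 0 0 -115 0 0 0; 0 0 -125 0 0 0; 0 0 -125 0 0 0; 0 0 -125 0 0 0"

```text
time: 32.82
position: [0.3864, -0.3324, 0.2032]
tool_rot: [0.638, 0.77, 0.0, -0.0]
ft_force: [-0.0, -0.1, -3.2]
grip_width: 0.0573
grip_force: 25.0
```

```bash
python3 -c "
from h import *
go([.4914,.1123,.203])"
```

```text
[0.4914, 0.1123, 0.203] -> [4.175e+02 1.857e+02 2.000e-01] [-0.   -0.01 -0.3 ]
```

move_arm --series "20 9 0 0 0 0; 55 24 0 0 0 0; 90 40 0 0 0 0; 125 55 0 0 0 0; 160 71 0 0 0 0; 195 87 0 0 0 0; 230 102 0 0 0 0; 265 118 0 0 0 0"

```text
time: 33.48
position: [0.4519, -0.0482, 0.2015]
tool_rot: [0.638, 0.77, -0.001, -0.002]
ft_force: [0.3, -0.6, -2.9]
grip_width: 0.0575
grip_force: 25.0
```

move_arm --series "35 16 0 0 0 0; 70 31 0 0 0 0; 105 47 0 0 0 0; 135 60 0 0 0 0; 152 68 0 0 0 0; 152 68 0 0 0 0; 152 68 0 0 0 0; 152 68 0 0 0 0"

```text
time: 34.15
position: [0.4907, 0.1112, 0.2018]
tool_rot: [0.638, 0.77, -0.001, -0.001]
ft_force: [-0.1, -0.8, -2.0]
grip_width: 0.0573
grip_force: 25.0
```

move_arm --series "0 0 20 0 0 0; 0 0 45 0 0 0; 0 0 70 0 0 0; 0 0 95 0 0 0; 0 0 110 0 0 0; 0 0 115 0 0 0; 0 0 115 0 0 0; 0 0 115 0 0 0"

```text
time: 34.82
position: [0.4922, 0.1108, 0.0886]
tool_rot: [0.639, 0.77, -0.0, -0.0]
ft_force: [-0.1, -0.7, -1.9]
grip_width: 0.057
grip_force: 25.0
```

```bash
python3 -c "
from h import *
go([.4914,.1123,.075])
for c in('top','side'):
  p=robot.camera(c)
  print([(d['xyz'],d['p']) for d in robot.tip_of(p,'tub_red_mid')[:1]])"
```

```text
[0.4914, 0.1123, 0.075] -> [ 1.7 -0.5 13.6] [-0.01  0.   -0.38]
[]
[([0.4927, 0.114, 0.0662], 0.84)]
```

Release with jaw 0.83 here as well, lift, and go on to the yellow tub.

move_arm --series "1 0 5 0 0 0; 1 0 9 0 0 0; 1 0 12 0 0 0; 1 0 13.5 0 0 0; 1 0 13.5 0 0 0; 1 0 13.5 0 0 0"

```text
time: 35.52
position: [0.4916, 0.1128, 0.0758]
tool_rot: [0.638, 0.77, 0.0, -0.0]
ft_force: [-1.7, -0.4, 7.1]
grip_width: 0.057
grip_force: 25.0
```

move_arm --series "0 0 0 0 0 0; 0 0 0 0 0 0; 0 0 0 0 0 0; 0 0 0 0 0 0" --jaw 0.83

```text
time: 35.85
position: [0.492, 0.1125, 0.0749]
tool_rot: [0.638, 0.77, 0.0, 0.0]
ft_force: [-0.4, 0.3, -0.9]
grip_width: 0.0706
grip_force: 0.0
```

move_arm --series "0 0 -20 0 0 0; 0 0 -50 0 0 0; 0 0 -80 0 0 0; 0 0 -110 0 0 0; 0 0 -130 0 0 0; 0 0 -130 0 0 0; 0 0 -130 0 0 0"

```text
time: 36.43
position: [0.4924, 0.1125, 0.2058]
tool_rot: [0.638, 0.77, 0.001, 0.001]
ft_force: [0.2, -0.7, -0.3]
grip_width: 0.0721
grip_force: 0.0
```

```bash
python3 -c "
from h import *
go([.4826,-.3333,.203])
for c in('top','side'):
  p=robot.camera(c)
  print([(d['xyz'],d['p']) for d in robot.tip_of(p,'tub_red_mid')[:1]])"
```

```text
[0.4826, -0.3333, 0.203] -> [-436.2  -92.4    2.8] [ 0.16  0.03 -0.3 ]
[([0.4866, 0.1194, 0.0507], 0.36)]
[([0.4922, 0.1143, 0.0513], 0.71)]
```

move_arm --series "-38 -8 0 0 0 0; -76 -16 0 0 0 0; -114 -24 0 0 0 0; -152 -32 0 0 0 0; -190 -40 0 0 0 0; -228 -48 0 0 0 0; -266 -56 0 0 0 0; -304 -64 1 0 0 0"

```text
time: 37.3
position: [0.4844, -0.1997, 0.2026]
tool_rot: [0.638, 0.77, -0.0, -0.001]
ft_force: [0.1, -0.7, 0.3]
grip_width: 0.0727
grip_force: 0.0
```

move_arm --series "-38 -8 0 0 0 0; -76 -16 0 0 0 0; -110 -23 0 0 0 0; -132 -28 0 0 0 0; -132 -28 0 0 0 0; -132 -28 0 0 0 0; -132 -28 0 0 0 0; -132 -28 0 0 0 0"

```text
time: 37.97
position: [0.4819, -0.3311, 0.2031]
tool_rot: [0.638, 0.77, 0.0, -0.001]
ft_force: [-0.5, 0.5, -0.2]
grip_width: 0.0723
grip_force: 0.0
```

move_arm --series "0 0 0 0 0 0; 0 0 0 0 0 0"

```text
time: 38.13
position: [0.4825, -0.3316, 0.2039]
tool_rot: [0.637, 0.771, 0.0, -0.0]
ft_force: [-0.2, 0.5, 0.5]
grip_width: 0.0722
grip_force: 0.0
```

```bash
python3 -c "
from h import *
go([.4826,-.3333,.079])"
```

```text
[0.4826, -0.3333, 0.079] -> [ -1.7  -0.2 124.9] [-0.02 -0.03 -0.2 ]
```

move_arm --series "-1 0 25 0 0 0; -1.5 0 50 0 0 0; -1.5 0 75 0 0 0; -1.5 0 100 0 0 0; -1.5 0 120 0 0 0; -1.5 0 125 0 0 0; -1.5 0 125 0 0 0"

```text
time: 38.72
position: [0.482, -0.3331, 0.0776]
tool_rot: [0.638, 0.77, 0.0, -0.002]
ft_force: [0.2, 0.6, 0.3]
grip_width: 0.0721
grip_force: 0.0
```

move_arm --series "0 0 0 0 0 0; 0 0 0 0 0 0; 0 0 0 0 0 0; 0 0 0 0 0 0; 0 0 0 0 0 0; 0 0 0 0 0 0; 0 0 0 0 0 0" --jaw 0

```text
time: 39.3
position: [0.4832, -0.3352, 0.0805]
tool_rot: [0.638, 0.77, -0.0, 0.001]
ft_force: [-1.3, 0.8, 6.1]
grip_width: 0.0572
grip_force: 25.0
```

move_arm --series "0 0 -15 0 0 0; 0 0 -40 0 0 0; 0 0 -65 0 0 0; 0 0 -90 0 0 0; 0 0 -115 0 0 0; 0 0 -125 0 0 0; 0 0 -125 0 0 0; 0 0 -125 0 0 0"

```text
time: 39.97
position: [0.4823, -0.3341, 0.2036]
tool_rot: [0.638, 0.77, 0.0, -0.0]
ft_force: [-0.3, 0.7, -1.8]
grip_width: 0.0571
grip_force: 25.0
```

```bash
python3 -c "
from h import *
go([.508,.024,.203])"
```

```text
[0.508, 0.024, 0.203] -> [347.1  91.7   0.7] [-0.01 -0.02 -0.3 ]
```

move_arm --series "20 5 0 0 0 0; 58 15 0 0 0 0; 96 25 0 0 0 0; 134 35 0 0 0 0; 172 45 0 0 0 0; 210 56 0 0 0 0; 248 66 0 0 0 0; 286 76 0 0 0 0"

```text
time: 40.63
position: [0.5026, -0.0371, 0.2018]
tool_rot: [0.638, 0.77, -0.001, -0.002]
ft_force: [1.0, 0.1, -3.1]
grip_width: 0.0574
grip_force: 25.0
```

move_arm --series "30 8 0 0 0 0; 50 13 0 0 0 0; 60 16 0 0 0 0; 60 16 0 0 0 0; 60 16 0 0 0 0; 60 16 0 0 0 0; 60 16 0 0 0 0"

```text
time: 41.22
position: [0.5088, 0.0212, 0.2036]
tool_rot: [0.639, 0.769, -0.0, -0.0]
ft_force: [0.1, 0.4, -2.9]
grip_width: 0.0571
grip_force: 25.0
```

move_arm --series "0 0 20 0 0 0; 0 0 45 0 0 0; 0 0 70 0 0 0; 0 0 95 0 0 0; 0 0 110 0 0 0; 0 0 115 0 0 0; 0 0 115 0 0 0; 0 0 115 0 0 0"

```text
time: 41.88
position: [0.5094, 0.0218, 0.0893]
tool_rot: [0.639, 0.77, 0.0, 0.0]
ft_force: [-0.4, -0.3, -1.9]
grip_width: 0.0572
grip_force: 25.0
```

```bash
python3 -c "
from h import *
go([.508,.0235,.075])
for c in('top','side'):
  p=robot.camera(c)
  print([(d['xyz'],d['p']) for d in robot.tip_of(p,'tub_yellow_mid')[:1]])"
```

```text
[0.508, 0.0235, 0.075] -> [ 2.  -1.  14.3] [ 0.04  0.02 -0.37]
[]
[([0.5079, 0.029, 0.0662], 0.57)]
```

move_arm --series "1 -1 5 0 0 0; 1 -1 9 0 0 0; 1 -1 12 0 0 0; 1 -1 13.5 0 0 0; 1 -1 13.5 0 0 0; 1 -1 13.5 0 0 0"

```text
time: 42.58
position: [0.5074, 0.0234, 0.0765]
tool_rot: [0.638, 0.77, -0.0, 0.0]
ft_force: [-3.3, 0.2, 8.3]
grip_width: 0.057
grip_force: 25.0
```

move_arm --series "0 0 0 0 0 0; 0 0 0 0 0 0; 0 0 0 0 0 0; 0 0 0 0 0 0" --jaw 0.83

```text
time: 42.92
position: [0.5079, 0.0234, 0.0754]
tool_rot: [0.638, 0.77, 0.0, 0.0]
ft_force: [0.8, 0.5, -1.3]
grip_width: 0.0709
grip_force: 0.0
```

move_arm --series "0 0 -20 0 0 0; 0 0 -50 0 0 0; 0 0 -80 0 0 0; 0 0 -110 0 0 0; 0 0 -130 0 0 0; 0 0 -130 0 0 0; 0 0 -130 0 0 0"

```text
time: 43.5
position: [0.5083, 0.0234, 0.2063]
tool_rot: [0.638, 0.77, 0.001, 0.001]
ft_force: [-0.1, 0.3, 0.5]
grip_width: 0.0723
grip_force: 0.0
```

```bash
python3 -c "
from h import *
go([.5797,-.3353,.203])
for c in('top','side'):
  p=robot.camera(c)
  print([(d['xyz'],d['p']) for d in robot.tip_of(p,'tub_yellow_mid')[:1]])"
```

```text
[0.5797, -0.3353, 0.203] -> [-365.7    3.5    3.7] [ 0.15  0.06 -0.29]
[([0.4684, 0.3166, 0.027], 0.55)]
[([0.5041, 0.026, 0.0514], 0.66)]
```

move_arm --series "-38 0 0 0 0 0; -78 1 0 0 0 0; -118 1 0 0 0 0; -158 2 0 0 0 0; -198 2 0 0 0 0; -238 3 1 0 0 0; -278 3 1 0 0 0; -315 3 1 0 0 0"

```text
time: 44.37
position: [0.5685, -0.2876, 0.2024]
tool_rot: [0.638, 0.77, -0.0, -0.001]
ft_force: [0.6, 0.7, -0.3]
grip_width: 0.0725
grip_force: 0.0
```

move_arm --series "-30 1 1 0 0 0; -51 1 1 0 0 0; -51 1 1 0 0 0; -51 1 1 0 0 0; -51 1 1 0 0 0; -51 1 1 0 0 0; -51 1 1 0 0 0; -51 1 1 0 0 0"

```text
time: 45.03
position: [0.5795, -0.3341, 0.2036]
tool_rot: [0.638, 0.77, 0.0, -0.0]
ft_force: [-0.8, 0.4, -0.1]
grip_width: 0.072
grip_force: 0.0
```

```bash
python3 -c "
from h import *
go([.5797,-.3353,.079])"
```

```text
[0.5797, -0.3353, 0.079] -> [ -1.2  -0.  124.6] [-0.02 -0.03 -0.21]
```

move_arm --series "-1 0 25 0 0 0; -1 0 50 0 0 0; -1 0 75 0 0 0; -1 0 100 0 0 0; -1 0 120 0 0 0; -1 0 125 0 0 0; -1 0 125 0 0 0"

```text
time: 45.62
position: [0.5788, -0.3351, 0.0768]
tool_rot: [0.638, 0.77, 0.0, -0.002]
ft_force: [-0.9, -0.2, 0.1]
grip_width: 0.0721
grip_force: 0.0
```

move_arm --series "0 0 0 0 0 0; 0 0 0 0 0 0; 0 0 0 0 0 0; 0 0 0 0 0 0; 0 0 0 0 0 0; 0 0 0 0 0 0; 0 0 0 0 0 0" --jaw 0

```text
time: 46.2
position: [0.5805, -0.3373, 0.0803]
tool_rot: [0.638, 0.77, -0.0, 0.002]
ft_force: [-1.3, -0.5, 6.4]
grip_width: 0.0575
grip_force: 25.0
```

move_arm --series "0 0 -15 0 0 0; 0 0 -40 0 0 0; 0 0 -65 0 0 0; 0 0 -90 0 0 0; 0 0 -115 0 0 0; 0 0 -125 0 0 0; 0 0 -125 0 0 0; 0 0 -125 0 0 0"

```text
time: 46.87
position: [0.5793, -0.3361, 0.203]
tool_rot: [0.638, 0.77, 0.0, -0.0]
ft_force: [0.3, -0.4, -2.6]
grip_width: 0.057
grip_force: 25.0
```

```bash
python3 -c "
from h import *
go([.5242,-.0643,.203])"
```

```text
[0.5242, -0.0643, 0.203] -> [ 2.774e+02 -3.700e+00  1.000e-01] [-0.02 -0.02 -0.3 ]
```

move_arm --series "20 0 0 0 0 0; 58 -1 0 0 0 0; 96 -1 0 0 0 0; 134 -2 0 0 0 0; 172 -2 0 0 0 0; 210 -3 0 0 0 0; 245 -4 0 0 0 0; 276 -4 0 0 0 0"

```text
time: 47.53
position: [0.5217, -0.0632, 0.2011]
tool_rot: [0.638, 0.77, -0.001, -0.003]
ft_force: [-0.1, -0.2, -2.4]
grip_width: 0.0572
grip_force: 25.0
```

move_arm --series "0 0 0 0 0 0; 0 0 0 0 0 0; 0 0 20 0 0 0; 0 0 45 0 0 0; 0 0 70 0 0 0; 0 0 95 0 0 0; 0 0 110 0 0 0; 0 0 115 0 0 0"

```text
time: 48.2
position: [0.5227, -0.0668, 0.0848]
tool_rot: [0.639, 0.769, -0.001, -0.003]
ft_force: [-0.2, 0.9, -2.2]
grip_width: 0.0572
grip_force: 25.0
```

move_arm --series "0 0 0 0 0 0; 0 0 0 0 0 0; 0 0 0 0 0 0"

```text
time: 48.45
position: [0.5254, -0.0667, 0.0892]
tool_rot: [0.638, 0.77, 0.0, 0.001]
ft_force: [0.9, -0.6, -2.3]
grip_width: 0.0574
grip_force: 25.0
```

```bash
python3 -c "
from h import *
go([.5246,-.0655,.0755])
for c in('top','side'):
  p=robot.camera(c)
  print([(d['xyz'],d['p']) for d in robot.tip_of(p,'tub_blue_mid')[:1]])"
```

```text
[0.5246, -0.0655, 0.0755] -> [ 1.3 -0.6 13.7] [ 0.1   0.06 -0.33]
[]
[([0.5219, -0.0582, 0.0639], 0.92)]
```

move_arm --series "0 -1 5 0 0 0; 0 -1 9 0 0 0; 0 -1 11 0 0 0; 0 -1 12.5 0 0 0; 0 -1 12.5 0 0 0; 0 -1 12.5 0 0 0"

```text
time: 49.15
position: [0.5231, -0.0659, 0.0764]
tool_rot: [0.638, 0.77, -0.0, -0.0]
ft_force: [-2.2, 1.6, 4.5]
grip_width: 0.0572
grip_force: 25.0
```

move_arm --series "0 0 0 0 0 0; 0 0 0 0 0 0; 0 0 0 0 0 0; 0 0 0 0 0 0" --jaw 0.83

```text
time: 49.48
position: [0.5238, -0.0663, 0.0758]
tool_rot: [0.638, 0.77, 0.0, 0.0]
ft_force: [-0.0, -0.5, -0.3]
grip_width: 0.0708
grip_force: 0.0
```

move_arm --series "0 0 -20 0 0 0; 0 0 -50 0 0 0; 0 0 -80 0 0 0; 0 0 -110 0 0 0; 0 0 -130 0 0 0; 0 0 -130 0 0 0; 0 0 -130 0 0 0"

```text
time: 50.07
position: [0.5242, -0.0664, 0.207]
tool_rot: [0.638, 0.77, 0.001, 0.002]
ft_force: [-0.6, 0.1, -0.9]
grip_width: 0.0728
grip_force: 0.0
```

move_arm --series "-35 0 0 0 0 0; -75 0 0 0 0 0; -115 0 0 0 0 0; -155 0 0 0 0 0; -195 0 0 0 0 0; -235 0 0 0 0 0; -275 0 0 0 0 0; -310 0 0 0 0 0"

```text
time: 50.73
position: [0.5803, -0.373, 0.2032]
tool_rot: [0.638, 0.77, -0.0, -0.002]
ft_force: [-0.0, -0.4, 0.7]
grip_width: 0.072
grip_force: 0.0
```

```bash
python3 -c "
from h import *
for c in('top','side'):
  p=robot.camera(c);cv2.imwrite(f'pics/{c}9.png',cv2.resize(p['img'][(150 if c=='top' else 160):330,90:340,::-1] if c=='top' else p['img'][170:420,200:400,::-1],None,fx=3 if c=='top' else 2.3,fy=3 if c=='top' else 2.3))
  for t in('tub_red_mid','tub_yellow_mid','tub_blue_mid','coaster_red_top','coaster_yellow_top','coaster_blue_top','steel_cup_mid','green_cup_mid'):
    print(c,t,[(np.round(d['xyz'],4),round(d['p'],2)) for d in robot.tip_of(p,t)[:1]])
"
```

```text
top tub_red_mid [(array([0.4866, 0.1192, 0.0524]), 0.76)]
top tub_yellow_mid [(array([0.5077, 0.0263, 0.0547]), 0.86)]
top tub_blue_mid []
top coaster_red_top [(array([0.491 , 0.1161, 0.0068]), 0.72)]
top coaster_yellow_top [(array([0.5109, 0.0239, 0.0052]), 0.76)]
top coaster_blue_top [(array([ 0.5279, -0.0636,  0.0075]), 0.56)]
top steel_cup_mid [(array([0.4703, 0.314 , 0.0575]), 0.61)]
top green_cup_mid []
side tub_red_mid [(array([0.4906, 0.1144, 0.051 ]), 0.92)]
side tub_yellow_mid [(array([0.504 , 0.0264, 0.0534]), 0.89)]
side tub_blue_mid [(array([ 0.5183, -0.0603,  0.0512]), 0.71)]
side coaster_red_top [(array([0.492 , 0.113 , 0.0028]), 0.62)]
side coaster_yellow_top [(array([0.5092, 0.024 , 0.0057]), 0.6)]
side coaster_blue_top [(array([ 0.5243, -0.0654,  0.0051]), 0.47)]
side steel_cup_mid [(array([0.4675, 0.3122, 0.0556]), 0.65)]
side green_cup_mid [(array([0.607 , 0.0976, 0.0286]), 0.67)]
```

View pics/top9.png

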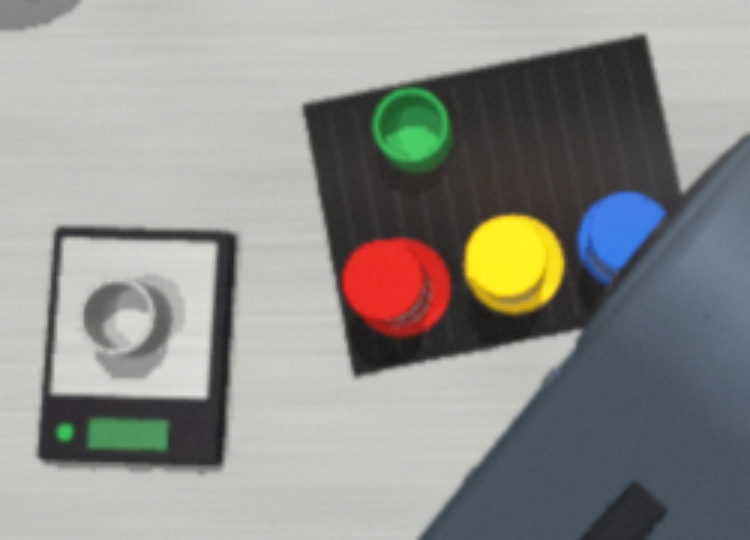

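View pics/side9.png

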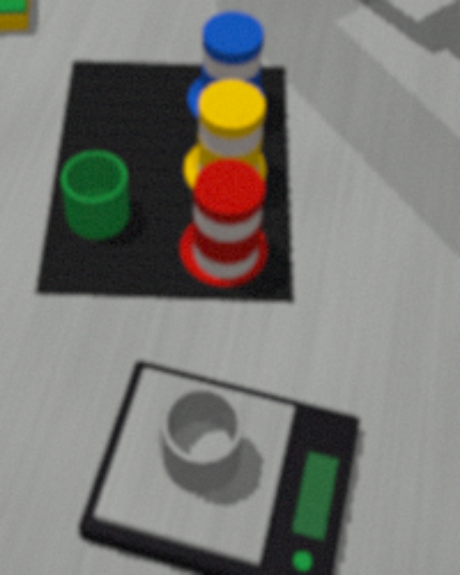

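The top crop shows the cup centred on the platform at (127,318), the green cup untouched, and each tub on its own coaster. The side crop agrees. I'll check the centring numerically.

```bash
cat > fit.py <<'E'
from h import *
from scipy.optimize import minimize
H={'red':(0,8),'yellow':(20,35),'blue':(105,125)}
C={'red':(.4914,.1123),'yellow':(.508,.024),'blue':(.5242,-.0643)}
a=np.linspace(0,2*np.pi,60)
S=8
def hull(p,x,y,r,zs):
    P=np.array([[x+r*np.cos(t),y+r*np.sin(t),z,1] for z in zs for t in a]);q=(P@p['world_to_cam'].T)[:,:3]@p['mtx'].T
    return cv2.convexHull((q[:,:2]/q[:,2:]).astype(np.float32))[:,0]
def draw(h,o,n):
    m=np.zeros((n*S,n*S),np.uint8);cv2.fillConvexPoly(m,np.round((h-o+.5)*S).astype(int),255);return cv2.resize(m,(n,n),interpolation=cv2.INTER_AREA)/255.
def fit(p,img,n):
    hs=cv2.cvtColor(img,cv2.COLOR_RGB2HSV);lo,hi=H[n];M=((hs[...,0]>=lo)&(hs[...,0]<=hi)&(hs[...,1]>130)&(hs[...,2]>60)).astype(float)
    cx,cy=C[n];o=np.floor(hull(p,cx,cy,.02,[.06]).mean(0)-40).astype(int);M=M[o[1]:o[1]+80,o[0]:o[0]+80]
    cst=draw(hull(p,cx,cy,.038,[.006]),o,80)
    def f(v):
        x,y=cx+v[0]/1e3,cy+v[1]/1e3;L=draw(hull(p,x,y,.029,[.084,.101]),o,80);B=draw(hull(p,x,y,.028,[.006,.084]),o,80)
        w=1-B*(1-L)  # body side (white/band) ignored
        return (w*abs(M-np.maximum(L,cst*(1-B)))).sum()
    r=min((minimize(f,[i,j],method='Nelder-Mead',options=dict(initial_simplex=[[i,j],[i+4,j],[i,j+4]])) for i in(-3,3) for j in(-3,3)),key=lambda r:r.fun)
    return r.x.round(1),round(r.fun,1)
for c in('top','side'):
    p=robot.camera(c);i0=cv2.imread(f'pics/{c}0.png')[:,:,::-1].copy()
    for n in H:print(c,n,'offset mm now',fit(p,p['img'],n),'start',fit(p,i0,n))
E
python3 fit.py
```

```text
top red offset mm now (array([-0.7,  4.6]), np.float64(76.3)) start (array([-1.4,  3.3]), np.float64(74.9))
top yellow offset mm now (array([-0.1,  3.1]), np.float64(78.3)) start (array([3.4, 0.9]), np.float64(75.1))
top blue offset mm now (array([-2.6,  1.7]), np.float64(298.5)) start (array([-0.2, -0.1]), np.float64(46.7))
side red offset mm now (array([-3.9,  2.1]), np.float64(194.1)) start (array([-3.9,  0.8]), np.float64(184.4))
side yellow offset mm now (array([-5.3,  2.9]), np.float64(198.7)) start (array([-0.5,  1.4]), np.float64(233.1))
side blue offset mm now (array([-5. ,  5.6]), np.float64(210.8)) start (array([-3.4,  3.3]), np.float64(249.5))
```

Every tub is within about 3–4 mm of its coaster's centre (including about 2 mm of camera bias), and the cup is within 3 mm of the platform's centre. The arm is clear of everything.

move_arm --series "0 0 0 0 0 0; 0 0 0 0 0 0; 0 0 0 0 0 0; 0 0 0 0 0 0"

```text
time: 52.07
position: [0.5811, -0.3708, 0.2059]
tool_rot: [0.638, 0.77, 0.0, -0.0]
ft_force: [0.9, -0.2, 0.1]
grip_width: 0.0718
grip_force: 0.0
```

```bash
python3 -c "
from rig import robot
print(robot.hand_in())"
```

```text
the job is handed in; nothing more can be done
None
```

The job is handed in at 52 s: the steel cup stands mid-platform on the scale (within about 3 mm), each tub is back on its matching coaster (within about 3–4 mm of centre by camera), and the green cup was left alone; no verdict came back.

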